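# Prop the solar panel up to the sun and lock its foot with the collar

## Robot

A 6-joint arm with a two-finger parallel gripper is mounted at the origin on the work surface. World frame = base frame: x ahead of the robot, y to its left, z up, the work surface at z = 0. Lengths are in m, angles in rad, forces in N, time in s.
With the tool pointing down it reaches from about 0.35 to 0.85 m from the base axis. Payload 8.1 kg.
Tool frame: the origin (TCP) lies at the very end of the fingers, on their centre line; the grasp point (between the pads) lies 19 mm behind it; z points along the fingers, y is the line along which they close (so a half turn about z gives the same grasp; the last joint's range is limited). The gripper opens to 93 mm and grips with 3 to 60 N. Pads are 15 mm wide; open, the fingers measure 128 mm over their backs; the gripper's body (75 mm by 188 mm) begins 65 mm behind the grasp point.
Start: joints at [1.017, 0.13, 1.488, -0, 1.523, -0.085], TCP at [0.271, 0.535, 0.219] pointing down, gripper open.
Joint ranges: [-2.96, 2.96], [-0.89, 2.26], [0.02, 2.5], [-1.34, 4.48], [0, 2.73], [-2.66, 2.66]. Speed limits (rad/s): [2.39, 2.39, 2.79, 3.14, 3.14, 3.14].

## Interface

Orientations are given as a rotation vector (axis times angle).
In Python, from plant import robot, imaging gives the robot as it stands.
- The arm moves only by the tool jog_arm, never from a script. Its argument "rows" is a list of rows, each a list of 2 entries, a list of its own where there are three numbers: the shift along the tool's x, y, z each as a share of 0.2 m, from -1 to 1, then the turn, a rotation vector about the tool's x, y, z each as a share of pi/2 rad, from -1 to 1. A call has 1 to 5 rows; each row is the pose to reach, as a shift and turn from the pose commanded when the call began, along the tool's axes at that moment; what a row does not reach only later rows make up. A row lasts 1/10 s, in which the tool goes at most 50 mm and 8.59 degrees, less where a joint would pass 70% of its speed; a pose out of reach is approached as far as the arm can. A call with a number of a shift or a turn outside -1 to 1 is refused whole. A call with a gripper value outside its range is refused whole. "hand" is the closure, from -1 (fully open) to 1 (shut), set as the call begins (left out, the last holds). The fingers move at their own pace and stop on an object; "squeeze" is the grip in N (left out, the last holds). Time passes only in rows, so rows that repeat a pose let the fingers close. It gives the time, the measured TCP pose, the force, the opening and the grip force at its end, in the units of the state.
- robot.read_state(): the state, without advancing time (a new reading comes with each control period).
- imaging.read_camera(name): name is "scene" or "top" or "wrist"; returns a dict with "frame" (384x512x3 uint8, red, green, blue), "vertical_fov" (degrees; the focal length in pixels is half the picture's height over the tangent of half this angle, whatever the lens; pixels are square), "cx", "cy" (the principal point, pixels), "R" (3x3) and "t" (3): a world point X has camera coordinates R X + t. Camera axes: x right, y down, z forward; pixel columns grow to the right and rows downward; lengths in m; the calibration is good to about 2 mm. A picture is of the moment at which its call begins. There is no depth.
- robot.close_job(): hands the job in; it is judged then, once.
The state is a dict: "t": time; "q": joint angles; "dq": joint speeds; "joint_torque": joint torques, N m; "tool_pos": TCP position; "orientation": TCP orientation; "force": force on the tool from outside, world axes, zero at the start; "wrist_torque": the same for the moment, N m; "opening": finger opening in m; "gripper_force": force on a finger pad.
Only numpy, scipy, OpenCV 4.12 (cv2) and the standard library are available. Lean on these libraries where they do the work, as an engineer would, in place of code of your own. Each camera call takes 0.05 s, during which the arm holds its last target. There are 200 camera calls.

## Task

Take the solar panel out of its slotted rack, stand its bottom long edge on the rest's base board between the peg and the bar, squarely and centred, and lay its top back gently on the bar, without letting it fall, so that it leans about 30 degrees from upright with the dark cells facing up and out on the peg's side. Once it leans there by itself, slide the wooden collar over the peg, right down to the base board, so that the panel's foot cannot slide out. Leave the other things on the table where they are.

Things in the scene. Friction and masses are not known exactly. Their poses are not given: they have to be found in the camera images.
- panel: solar panel of the lamp: a flat aluminium-framed slab 12 mm thick, 160 mm wide, 140 mm tall, about 0.35 kg, standing on a long edge in the slotted rack. Origin: middle of its bottom edge face (the top edge is at z = +140 mm). x axis: out of the dark cell face (the back is white), y: along the 160 mm width, z: up the panel.
- rack: fixed wooden slotted block. Base 100 x 150 x 12 mm; two cheeks 120 mm long rise to z = 52 mm and leave a 16 mm slot along y at x = 0, whose floor is at z = 12 mm. Origin: centre of the underside; panel's cell face looks to rack +x.
- rest: fixed panel rest: wooden base board 170 (x) x 140 (y) mm, its top at z = 10 mm, with a level steel bar on two posts near its -x side and an upright steel peg near its +x (sun) side. Origin: centre of its underside, on the table. Posts: x -68 to -54 mm, y +-55 mm, 14 mm wide, up to z = 92 mm.
- rest_bar (a point): middle of the axis of the rest's level steel bar, 12 mm in diameter and 120 mm long along the rest's y; it is at x = -55 mm, y = 0, z = 85 mm in the rest's frame.
- rest_foot (a point): point on top of the rest's base board (x = -5 mm, y = 0, z = 10 mm in the rest's frame) where the middle of the panel's rear bottom edge stands when the panel leans about 30 degrees from upright on the bar. Same axes as the rest.
- peg_foot (a point): foot of the steel peg, on its axis, on top of the base board (x = +48 mm, y = 0, z = 10 mm in the rest's frame). The peg is 18 mm in diameter and rises 70 mm above it, with a tapered top.
- collar: dark wooden stop collar (thick ring): 60 mm outside diameter, 26 mm bore, 60 mm tall, about 0.2 kg, standing upright on the table. Origin: centre of its underside, z along the bore.
- pencil_tin: bystander: green plastic pencil tin with three pencils, 72 mm across, 100 mm tall, pencils to 155 mm; origin: centre of the underside
- mug: bystander: stainless steel mug, 80 mm across, 85 mm tall, handle on its +y side; origin: centre of the underside
- eraser: bystander: red eraser 62 x 26 x 14 mm lying flat; origin: centre of the underside
- lamp: bystander: small white solar lamp with a black toggle, 100 mm across, 125 mm tall; origin: centre of the underside
- clipboard: bystander: yellow clipboard 160 x 230 x 5 mm lying flat, spring clip to 18 mm; origin: centre of the underside
- notebook: bystander: notebook 150 x 208 x 13 mm lying flat; origin: centre of the underside
- bottle: bystander: steel drinking bottle, 68 mm across, 170 mm tall; origin: centre of the underside
There are look-alikes about, which are no part of the job. What is shaped like the collar but purple or red is not meant.

How it is judged:
By the outcome, as a careful person would: the job done as asked, in the order asked, and still so for the second after the job is handed in, with the robot touching nothing.
It also fails if it takes over 69 s, if anything falls off the work surface, if the arm or the gripper's body presses on something with over 40 N, if the wrist force passes 120 N, or if a joint passes its speed limit or range.

## Working session

There is one attempt and no reset: what is moved stays moved. The work goes in short steps, Python scripts to look and compute and a tool call to move; the robot and the scene stay as the last step left them, time stands still between calls to the robot, and variables do not carry over. Pictures are saved under pics/ and viewed, at most 11 in all, crops included, and the job is handed in when it is done.

Besides the shell and the picture viewer there is one more tool, called after "Request:" by a JSON object that holds its "op" and its "data", one argument or row to a line. jog_arm: Moves the arm, as the interface text tells. Its arguments: {"type":"object","properties":{"rows":{"type":"array"},"hand":{"type":"number"},"squeeze":{"type":"number"}},"required":["rows"]}

```bash
ls; mkdir -p pics
python3 - <<'E'
from plant import robot, imaging
import cv2, numpy as np
s=robot.read_state(); print({k:np.round(v,3).tolist() for k,v in s.items()})
for n in ["scene","top"]:
    c=imaging.read_camera(n); cv2.imwrite(f"pics/{n}0.png",c["frame"][:,:,::-1]); print(n,c["vertical_fov"],c["cx"],c["cy"],np.round(c["R"],4).tolist(),np.round(c["t"],4).tolist(),[k for k in c])
E
```

```text
pics
{'t': 0.0, 'q': [1.017, 0.131, 1.489, -0.0, 1.523, -0.085], 'dq': [-0.001, -0.0, 0.0, -0.001, 0.0, 0.002], 'joint_torque': [0.0, -55.986, -49.174, 0.077, 0.036, -0.0], 'tool_pos': [0.271, 0.535, 0.218], 'orientation': [-0.73, -3.055, 0.003], 'force': [-1.118, -0.055, -0.195], 'wrist_torque': [-0.07, 0.044, 0.017], 'gripper_force': 0.0, 'opening': 0.093}
scene 48.173315722505635 262.238676275228 188.09406175907952 [[-0.4531, 0.8914, -0.0011], [0.6077, 0.308, -0.732], [-0.6522, -0.3323, -0.6813]] [0.2502, -0.2584, 1.6792] ['frame', 'vertical_fov', 'cx', 'cy', 'R', 't']
top 43.960948063449884 256.05005760370096 178.695087017448 [[-0.015, -0.9999, -0.0026], [-0.9898, 0.0152, -0.1418], [0.1418, 0.0005, -0.9899]] [-0.0049, 0.5136, 1.6778] ['frame', 'vertical_fov', 'cx', 'cy', 'R', 't']
```

Run:
```python
import cv2
for n in ["scene","top"]:
    i=cv2.imread(f"pics/{n}0.png"); cv2.imwrite(f"pics/{n}0b.png",cv2.resize(i,(800,600),interpolation=cv2.INTER_CUBIC))
```

```text
(no output)
```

View pics/scene0b.png

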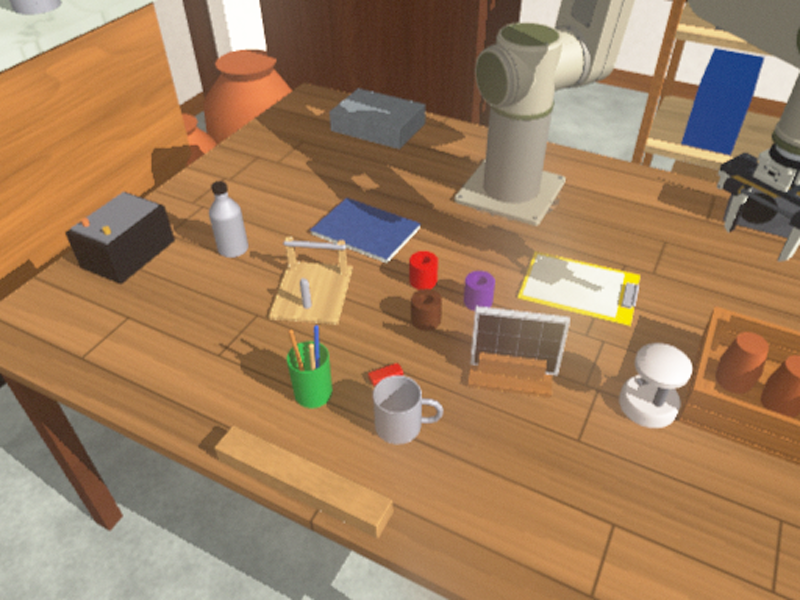

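View pics/top0b.png

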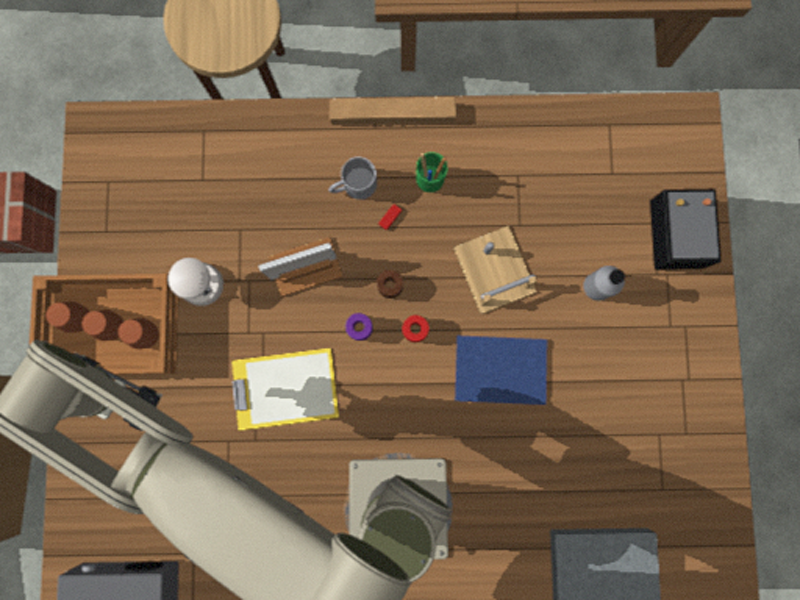

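Scene and top views (800x600 scale): the panel stands in the rack at (520,345) scene and (298,262) top, with its cells facing +x. The rest is at (315,285)/(495,270), and the dark collar at (426,308)/(390,284). The purple and red rings are the look-alikes. Next I measure roughly by masks.

```bash
cat > h.py <<'E'
import numpy as np, cv2
from scipy.spatial.transform import Rotation as Ro
from plant import robot, imaging
def cam(n,save=None):
    c=imaging.read_camera(n); c["f"]=192/np.tan(np.radians(c["vertical_fov"])/2)
    c["R"]=np.array(c["R"]);c["t"]=np.array(c["t"])
    if save: cv2.imwrite(f"pics/{save}.png",c["frame"][:,:,::-1])
    return c
def ray(c,p):
    d=c["R"].T@np.array([(p[0]-c["cx"])/c["f"],(p[1]-c["cy"])/c["f"],1.]); return -c["R"].T@c["t"],d
def onz(c,p,z):
    o,d=ray(c,p); return o+d*(z-o[2])/d[2]
def proj(c,X):
    v=c["R"]@np.asarray(X,float)+c["t"]; return np.array([c["cx"]+c["f"]*v[0]/v[2],c["cy"]+c["f"]*v[1]/v[2]])
def tri(c1,p1,c2,p2):
    o,d=ray(c1,p1);q,e=ray(c2,p2); s=np.linalg.lstsq(np.c_[d,-e],q-o,rcond=None)[0]
    a,b=o+d*s[0],q+e*s[1]; return (a+b)/2,np.linalg.norm(a-b)
def hsv(c): return cv2.cvtColor(c["frame"],cv2.COLOR_RGB2HSV)
def blobs(m,amin=20):
    cs,_=cv2.findContours(m.astype(np.uint8),cv2.RETR_EXTERNAL,cv2.CHAIN_APPROX_NONE)
    return sorted([k for k in cs if cv2.contourArea(k)>=amin],key=cv2.contourArea,reverse=True)
def down(yaw):  # tool pointing down; tool y along world dir yaw
    y=np.array([np.cos(yaw),np.sin(yaw),0]);z=np.array([0,0,-1.]); return np.c_[np.cross(y,z),y,z]
def delta(pos,R,p0=None,R0=None):
    s=robot.read_state()
    if p0 is None: p0=np.array(s["tool_pos"]);R0=Ro.from_rotvec(s["orientation"]).as_matrix()
    return np.round(R0.T@(np.array(pos)-p0)/.2,3).tolist(), np.round(Ro.from_matrix(R0.T@R).as_rotvec()/(np.pi/2),3).tolist()
E
python3 - <<'E'
from h import *
T=cam("top");S=cam("scene")
k=.64
print("collar",onz(T,(390*k,284*k),.06),onz(S,(426*k,297*k),.06))
a=tri(T,(262*k,268*k),S,(568*k,314*k));b=tri(T,(334*k,246*k),S,(474*k,308*k));print("panel top corners",a,b)
b1,b2=tri(T,(482*k,298*k),S,(345*k,245*k)),tri(T,(534*k,280*k),S,(286*k,241*k));print("bar",b1,b2)
print("peg",tri(T,(489*k,246*k),S,(305*k,281*k)))
for p,z in [((456,247),.01),((510,228),.01),((535,293),.01),((487,311),.01)]: print("board",onz(T,np.array(p)*k,z))
s=robot.read_state();W=cam("wrist");R0=Ro.from_rotvec(s["orientation"]).as_matrix()
print("wrist cam in tool",R0.T@(-W["R"].T@W["t"]-s["tool_pos"]),(W["R"]@R0).round(3),W["vertical_fov"])
E
```

```text
collar [0.49944091 0.01030419 0.06      ] [0.50219112 0.01024159 0.06      ]
panel top corners (array([0.52482744, 0.28505817, 0.15628149]), np.float64(0.002974614177980189)) (array([0.57217997, 0.1323096 , 0.14456061]), np.float64(0.005441672961258866))
bar (array([ 0.46145924, -0.19530628,  0.08571629]), np.float64(0.0009231887731488371)) (array([ 0.50119372, -0.31427928,  0.08153676]), np.float64(0.0023463171782954957))
peg (array([ 0.581385  , -0.21606827,  0.07341904]), np.float64(0.0006716820178232159))
board [ 0.59189889 -0.14567679  0.01      ]
board [ 0.63558542 -0.27452608  0.01      ]
board [ 0.47986708 -0.32730975  0.01      ]
board [ 0.43938719 -0.21392515  0.01      ]
wrist cam in tool [ 7.33960755e-02  9.39729968e-05 -1.67009579e-01] [[-0.001  1.     0.   ]
 [-0.963 -0.001 -0.268]
 [-0.268 -0.     0.963]] 71.88439019106754
```

Run:
```python
from h import *
p=np.array([.55,.21,.30]);R=down(np.radians(17.3));print(delta(p,R))
p2=np.array([.52,-.23,.30]);R2=down(np.radians(18.5));print(delta(p2,R2,p,R))
```

```text
([-1.979, -0.82, -0.409], [-0.001, 0.0, 0.509])
([-2.056, -0.797, 0.0], [0.0, 0.0, -0.013])
```

Request:
{"op": "jog_arm", "data": {
  "rows": [
    [[-1,-0.41,-0.41],[0,0,0.25]],
    [[-1,-0.41,-0.41],[0,0,0.25]],
    [[-1,-0.41,-0.41],[0,0,0.25]],
    [[-1,-0.41,-0.41],[0,0,0.25]],
    [[-1,-0.41,-0.41],[0,0,0.25]]
  ],
  "hand": -1
}}

```text
t: 0.75
tool_pos: [0.4145, 0.3695, 0.3023]
orientation: [1.314, 2.852, 0.002]
force: [-0.7, 0.8, -0.4]
opening: 0.0934
gripper_force: 0.0
```

Run:
```python
from h import *
s=robot.read_state();print(s["t"],s["tool_pos"],s["orientation"],s["force"])
p=np.array([.55,.21,.30]);R=down(np.radians(17.3));print(delta(p,R))
```

```text
0.75 [0.41445596 0.36953424 0.30234313] [1.31384012e+00 2.85196860e+00 1.99708205e-03] [-0.68196129  0.81447626 -0.35046696]
([-1.047, -0.003, 0.013], [0.001, 0.0, 0.258])
```

Request:
{"op": "jog_arm", "data": {
  "rows": [
    [[-1,0,0],[0,0,0.258]],
    [[-1,0,0],[0,0,0.258]],
    [[-1,0,0],[0,0,0.258]],
    [[-1,0,0],[0,0,0.258]],
    [[-1,0,0],[0,0,0.258]]
  ]
}}

```text
t: 1.25
tool_pos: [0.5457, 0.2148, 0.2999]
orientation: [1.867, 2.525, -0.003]
force: [0.2, 0.7, -0.5]
opening: 0.0928
gripper_force: 0.0
```

Run:
```python
from h import *
W=cam("wrist","w1"); cv2.imwrite("pics/w1b.png",cv2.resize(W["frame"][:,:,::-1],(800,600),interpolation=cv2.INTER_CUBIC))
np.savez("w1.npz",**W); s=robot.read_state();print(s["t"],s["tool_pos"],s["dq"])
print([proj(W,X).round(1) for X in ([.5248,.285,.152],[.572,.1323,.152])])
```

```text
1.3 [0.54408836 0.21726089 0.2999779 ] [ 0.0648117  -0.01995334  0.0152819   0.02135233  0.0067508   0.02631942]
[array([259. , 118.7]), array([259.4, 245.5])]
```

View pics/w1b.png

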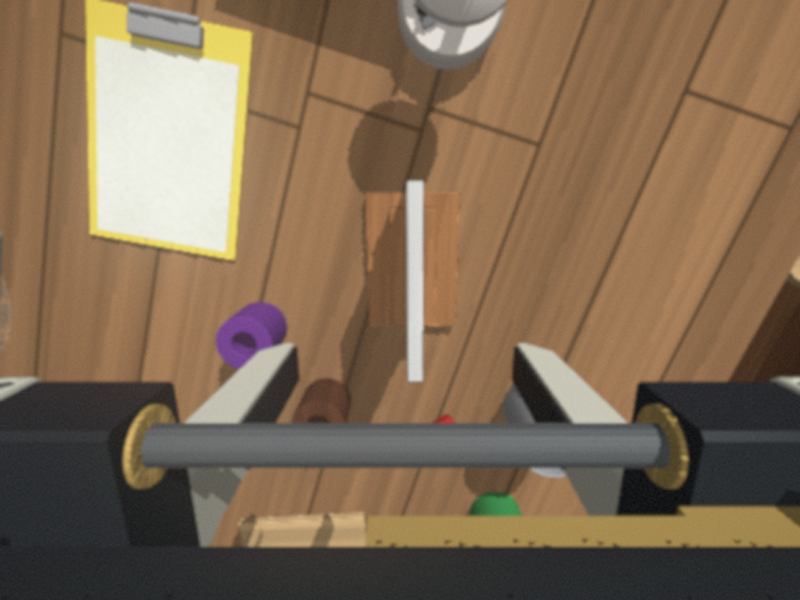

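The wrist view shows the panel's white top edge as a clean strip from (416,180) to (415,380) at 800 scale, between the fingers. I'll fit it, then look at the rest.

Run:
```python
from h import *
W=dict(np.load("w1.npz")); H=hsv(W)
m=(H[...,1]<45)&(H[...,2]>150); m[:, :225]=0; m[:,300:]=0; m[:105]=0; m[260:]=0
b=blobs(m)[0]; 
P=np.array([onz(W,q,.152)[:2] for q in b[:,0].astype(float)])
(c,wh,a)=cv2.minAreaRect((P*1000).astype(np.float32)); print(c,wh,a)
d=cv2.fitLine((P*1000).astype(np.float32),cv2.DIST_L2,0,.01,.01).ravel(); print("yaw",np.degrees(np.arctan2(d[1],d[0])),d)
s=robot.read_state();p2=np.array([.50,-.25,.32]);R2=down(np.radians(18.5));print(delta(p2,R2))
```

```text
(554.0194091796875, 214.34866333007812) (12.235556602478027, 160.3782958984375) 17.63671112060547
yaw -72.43772 [ 3.0174217e-01 -9.5338959e-01  5.5344751e+02  2.1740991e+02]
([-2.167, -0.9, -0.098], [-0.001, 0.0, -0.015])
```

Request:
{"op": "jog_arm", "data": {
  "rows": [
    [[-1,-0.45,-0.1],[0,0,0]],
    [[-1,-0.45,-0.1],[0,0,0]],
    [[-1,-0.45,-0.1],[0,0,0]],
    [[-1,-0.45,-0.1],[0,0,0]],
    [[-1,-0.45,-0.1],[0,0,0]]
  ]
}}

```text
t: 1.8
tool_pos: [0.5159, 0.0, 0.3214]
orientation: [1.86, 2.53, -0.0]
force: [0.9, 0.7, -0.5]
opening: 0.0931
gripper_force: 0.0
```

Request:
{"op": "jog_arm", "data": {
  "rows": [
    [[-1,-0.45,0],[0,0,0]],
    [[-1,-0.45,0],[0,0,0]],
    [[-1,-0.45,0],[0,0,0]],
    [[-1,-0.45,0],[0,0,0]],
    [[-1,-0.45,0],[0,0,0]]
  ]
}}

```text
t: 2.3
tool_pos: [0.4899, -0.218, 0.3205]
orientation: [1.861, 2.531, -0.001]
force: [0.4, 0.6, 1.0]
opening: 0.093
gripper_force: 0.0
```

Run:
```python
from h import *
imaging.read_camera("wrist");imaging.read_camera("wrist")
W=cam("wrist"); cv2.imwrite("pics/w2b.png",cv2.resize(W["frame"][:,:,::-1],(800,600),interpolation=cv2.INTER_CUBIC))
np.savez("w2.npz",**W); s=robot.read_state();print(s["t"],s["tool_pos"],s["dq"])
```

```text
2.45 [ 0.49057788 -0.21540441  0.32041538] [ 0.03886136 -0.01406109  0.0066076   0.00804993  0.00263514  0.01228597]
```

View pics/w2b.png

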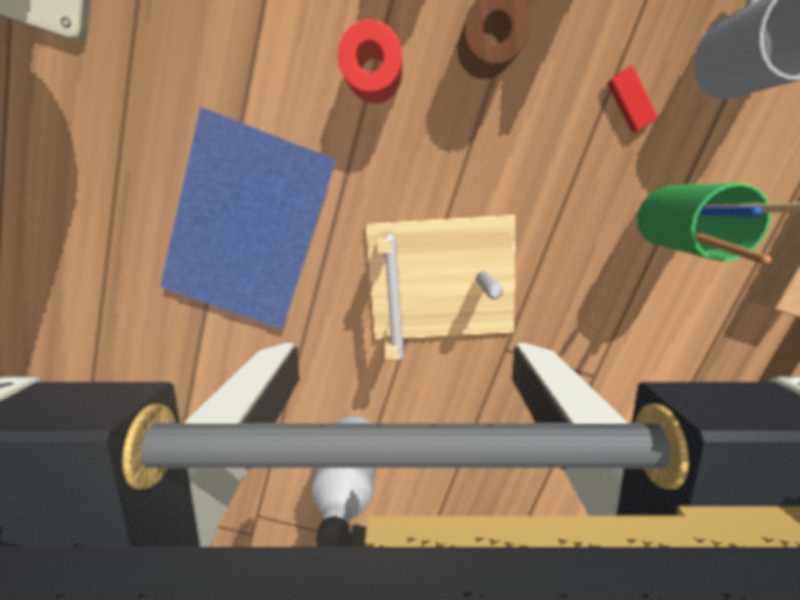

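The wrist view shows the rest. Its board corners are about (366,223), (515,214), (513,332), (375,339), the bar runs (391,236)–(400,358), and the peg top is at (494,291), all at 800 scale. The dark collar is at (494,28).

Run:
```python
from h import *
W=dict(np.load("w2.npz")); H=hsv(W)
roi=np.zeros(H.shape[:2],bool); roi[132:232,228:336]=1
gray=roi&(H[...,1]<60)&(H[...,2]>90)
for b in blobs(gray,15)[:3]:
    q=b[:,0].astype(float); z=.085 if q[:,0].mean()<280 else .075
    P=np.array([onz(W,x,z)[:2] for x in q])*1000
    print("gray",cv2.contourArea(b),q.min(0),q.max(0),cv2.minAreaRect(P.astype(np.float32)))
    d=cv2.fitLine(P.astype(np.float32),cv2.DIST_L2,0,.01,.01).ravel(); print("dir",np.degrees(np.arctan2(d[1],d[0])))
for p in [(391,236),(400,358)]: print("barend",onz(W,np.array(p)*.64,.085))
for p in [(494,291)]: print("peg top",onz(W,np.array(p)*.64,.08))
for p in [(366,223),(515,214),(513,332),(376,340)]: print("corner",onz(W,np.array(p)*.64,.01), H[int(p[1]*.64),int(p[0]*.64)])
print(H[160,280],H[200,300],H[120,280],H[220,310])
board=roi&(H[...,1]<125)&(H[...,2]>150)
b=blobs(board)[0];print(b[:,0].min(0),b[:,0].max(0));cv2.imwrite("pics/m.png",(board*255).astype(np.uint8))
P=np.array([onz(W,x,.01)[:2] for x in b[:,0].astype(float)])*1000
print("board",cv2.minAreaRect(P.astype(np.float32)))
```

```text
gray 440.5 [246. 149.] [258. 230.] ((490.78924560546875, -255.08956909179688), (12.933126449584961, 132.42604064941406), 21.2215576171875)
dir -69.35876
gray 161.5 [305. 173.] [321. 190.] ((579.8803100585938, -213.94021606445312), (15.661508560180664, 31.96585464477539), 62.825889587402344)
dir -30.981518
gray 20.0 [331. 220.] [335. 228.] ((637.3407592773438, -271.9815979003906), (6.65474796295166, 14.915804862976074), 21.614341735839844)
dir -51.800804
barend [ 0.47022485 -0.19545891  0.085     ]
barend [ 0.51588592 -0.31470497  0.085     ]
peg top [ 0.58611402 -0.2183223   0.08      ]
corner [ 0.43906903 -0.1989163   0.01      ] [ 15 112 192]
corner [ 0.59739639 -0.13932043  0.01      ] [ 15 117 192]
corner [ 0.6466394  -0.27232175  0.01      ] [ 16 105 187]
corner [ 0.48944559 -0.33194652  0.01      ] [ 16 104 165]
[ 19  93 234] [ 18  99 160] [ 14 115 179] [ 14 116 197]
[228 132] [335 231]
board ((546.3982543945312, -244.82928466796875), (205.0281982421875, 188.4808807373047), 17.222368240356445)
```

Run:
```python
from h import *
W=cam("wrist");T=cam("top");S=cam("scene");W0=dict(np.load("w2.npz"))
s=robot.read_state();print(s["t"],s["tool_pos"],np.abs(s["dq"]).max())
R0=Ro.from_rotvec(s["orientation"]).as_matrix()
print("cam in tool",R0.T@(-W["R"].T@W["t"]-s["tool_pos"]), "moved px",[proj(W,X)-proj(W0,X) for X in [(.54,-.23,.01)]])
def dark(c,box):
    H=hsv(c);x0,y0,x1,y1=box
    m=np.zeros(H.shape[:2],bool);m[y0:y1,x0:x1]=(H[y0:y1,x0:x1,2]<115);return m
# board corners by line fits in a colour mask, top and wrist
def quad(c,box,zs=.01):
    x0,y0,x1,y1=box;L=cv2.cvtColor(c["frame"],cv2.COLOR_RGB2LAB).astype(int);H=hsv(c)
    m=np.zeros(H.shape[:2],np.uint8);sub=c["frame"][y0:y1,x0:x1].astype(int)
    m[y0:y1,x0:x1]=(sub[...,1]>0.76*sub[...,0])&(sub[...,0]>105)
    m=cv2.morphologyEx(m,cv2.MORPH_OPEN,np.ones((3,3)));b=blobs(m)[0]
    r=cv2.minAreaRect(np.array([onz(c,q,zs)[:2]*1000 for q in b[:,0].astype(float)],np.float32)); return r
print("top board",quad(T,(286,140,346,202)));print("wrist board",quad(W,(225,125,340,225)))
# purple, red rings as check: centre of top face
def ring(c,lo,hi,box=None):
    H=hsv(c);m=cv2.inRange(H,lo,hi)
    bs=blobs(m,30);return [(b[:,0].mean(0).round(1),cv2.contourArea(b)) for b in bs[:3]]
for n,c in(("T",T),("S",S),("W",W)):print(n,"red",ring(c,(0,200,120),(6,255,255)),"eraser/ purple",ring(c,(130,100,60),(150,255,255)))
cs=[c["frame"] for c in (T,S)]
a=cv2.resize(T["frame"][125:215,155:355],(800,360),interpolation=cv2.INTER_CUBIC);b=cv2.resize(W["frame"][0:240,200:360][:, :],(0,0),fx=1.0,fy=1.0)
o=cv2.resize(W["frame"][130:222,222:340],(300,234),interpolation=cv2.INTER_CUBIC)
img=np.zeros((600,800,3),np.uint8);img[:360]=a;img[364:598,:300]=o
img[364:598,310:694]=cv2.resize(S["frame"][140:250,165:365],(384,234),interpolation=cv2.INTER_CUBIC)
cv2.imwrite("pics/c3.png",img[:,:,::-1])
```

```text
2.6 [ 0.49114239 -0.21385301  0.32076749] 0.004943326069935708
cam in tool [ 0.07228401 -0.00018777 -0.166712  ] moved px [array([-0.59184914,  0.82967072])]
top board ((545.6895751953125, -204.8612060546875), (165.44503784179688, 226.66714477539062), 89.10552215576172)
wrist board ((542.911865234375, -230.337890625), (220.20211791992188, 185.77896118164062), 17.27277946472168)
T red [(array([249.4, 138.2]), 50.5)] eraser/ purple [(array([229.5, 208.9]), 198.0)]
S red [(array([270.9, 172.7]), 311.0), (array([247.3, 237.6]), 65.0)] eraser/ purple [(array([308.1, 184. ]), 219.0)]
W red [] eraser/ purple []
```

View pics/c3.png

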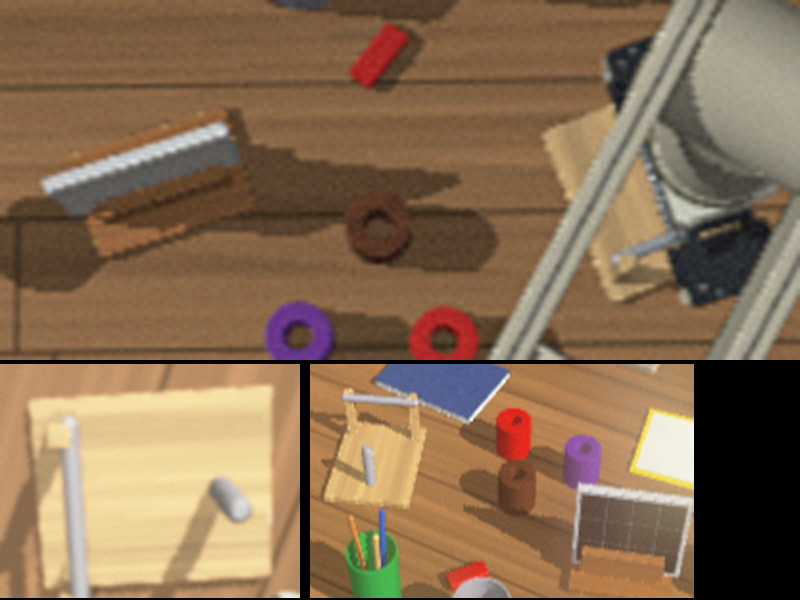

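The crops show the panel top strip at about (166,171)–(211,157) px in the top view, and the collar centred at about (249,182) px. The arm now partly hides the rest in that view. I'll compare the top camera with the wrist camera on the panel.

Run:
```python
from h import *
T=cam("top");H=hsv(T)
m=(H[...,1]<50)&(H[...,2]>165);k=np.zeros_like(m);k[150:178,160:220]=1
b=blobs(m&k)[0];P=np.array([onz(T,q,.152)[:2]*1000 for q in b[:,0].astype(float)],np.float32);print(cv2.minAreaRect(P))
m=(T["frame"][...,0]<85)&(H[...,1]>110);k[:]=0;k[168:195,236:264]=1
b=blobs((m&k))[0];(c,ax,a)=cv2.fitEllipse(b);print("collar",c,ax,onz(T,c,.06),onz(T,c,.03))
s=robot.read_state();p=np.array([.555,.195,.23]);R=down(np.radians(17.6));print(delta(p,R))
```

```text
((551.7822265625, 215.79547119140625), (10.88861083984375, 160.53048706054688), 17.909820556640625)
collar (251.21994018554688, 179.8993682861328) (19.063718795776367, 24.984590530395508) [0.50602419 0.00446145 0.06      ] [0.51024857 0.0047844  0.03      ]
([1.853, 0.921, 0.455], [0.0, -0.0, -0.001])
```

Request:
{"op": "jog_arm", "data": {
  "rows": [
    [[0.98,0.46,0],[0,0,0]],
    [[0.98,0.46,0],[0,0,0]],
    [[0.98,0.46,0],[0,0,0]],
    [[0.98,0.46,0],[0,0,0]],
    [[0.98,0.46,0],[0,0,0]]
  ]
}}

```text
t: 3.15
tool_pos: [0.5196, 0.0047, 0.321]
orientation: [-1.852, -2.537, -0.003]
force: [0.4, -0.9, 0.2]
opening: 0.0928
gripper_force: 0.0
```

Request:
{"op": "jog_arm", "data": {
  "rows": [
    [[0.98,0.46,0.4],[0,0,0]],
    [[0.98,0.46,0.4],[0,0,0]],
    [[0.98,0.46,0.4],[0,0,0]],
    [[0.98,0.46,0.4],[0,0,0]],
    [[0.98,0.46,0.4],[0,0,0]]
  ]
}}

```text
t: 3.65
tool_pos: [0.5473, 0.2182, 0.2391]
orientation: [-1.853, -2.535, 0.001]
force: [-0.4, 0.4, 0.5]
opening: 0.093
gripper_force: 0.0
```

Run:
```python
from h import *
for i in range(3): imaging.read_camera("wrist")
W=cam("wrist");H=hsv(W)
m=(H[...,1]<45)&(H[...,2]>150); m[:, :200]=0; m[:,312:]=0; m[:60]=0; m[262:]=0
for b in blobs(m)[:2]:
    P=np.array([onz(W,q,.152)[:2]*1000 for q in b[:,0].astype(float)],np.float32); print(cv2.minAreaRect(P),b[:,0].min(0),b[:,0].max(0))
s=robot.read_state();print(s["t"],s["tool_pos"],np.abs(s["dq"]).max(),s["force"])
print(delta([.553,.215,.124],down(np.radians(17.7))))
```

```text
((552.6548461914062, 219.18023681640625), (12.88545036315918, 149.76449584960938), 17.437774658203125) [258 116] [272 261]
3.85 [0.54800997 0.21496467 0.24035259] 0.040717148889726246 [ 0.59477631 -0.52266697  1.12886907]
([-0.007, 0.024, 0.582], [-0.001, 0.0, -0.001])
```

Request:
{"op": "jog_arm", "data": {
  "rows": [
    [[0,0.028,0.25],[0,0,0]],
    [[0,0.028,0.4],[0,0,0]],
    [[0,0.028,0.58],[0,0,0]],
    [[0,0.028,0.58],[0,0,0]],
    [[0,0.028,0.58],[0,0,0]]
  ]
}}

```text
t: 4.35
tool_pos: [0.5543, 0.2145, 0.1257]
orientation: [-1.86, -2.531, 0.0]
force: [0.1, -0.0, 0.2]
opening: 0.0931
gripper_force: 0.0
```

Request:
{"op": "jog_arm", "data": {
  "rows": [
    [[0,0,0],[0,0,0]],
    [[0,0,0],[0,0,0]],
    [[0,0,0],[0,0,0]]
  ]
}}

```text
t: 4.65
tool_pos: [0.5555, 0.2155, 0.1268]
orientation: [1.858, 2.531, 0.004]
force: [0.6, 0.2, 0.0]
opening: 0.0926
gripper_force: 0.0
```

Run:
```python
from h import *
s=robot.read_state();print(s["t"],s["tool_pos"],np.abs(s["dq"]).max(),s["force"],delta([.554,.2145,.124],down(np.radians(17.6))))
```

```text
4.65 [0.55546504 0.21551953 0.12678786] 0.011325124173653252 [0.61968727 0.19391109 0.0085163 ] ([-0.003, -0.009, 0.014], [0.002, 0.0, -0.002])
```

Request:
{"op": "jog_arm", "data": {
  "rows": [
    [[0,-0.007,0.014],[0,0,0]],
    [[0,-0.007,0.014],[0,0,0]],
    [[0,-0.007,0.014],[0,0,0]],
    [[0,-0.007,0.014],[0,0,0]],
    [[0,-0.007,0.014],[0,0,0]]
  ],
  "hand": 1,
  "squeeze": 40
}}

```text
t: 5.15
tool_pos: [0.5529, 0.2148, 0.1218]
orientation: [-1.859, -2.532, 0.0]
force: [0.0, -0.2, 0.2]
opening: 0.0573
gripper_force: 0.0
```

Request:
{"op": "jog_arm", "data": {
  "rows": [
    [[0,0,0],[0,0,0]],
    [[0,0,0],[0,0,0]],
    [[0,0,0],[0,0,0]],
    [[0,0,0],[0,0,0]],
    [[0,0,0],[0,0,0]]
  ]
}}

```text
t: 5.65
tool_pos: [0.5529, 0.2148, 0.1218]
orientation: [-1.859, -2.532, -0.0]
force: [-0.7, 0.1, 0.2]
opening: 0.0177
gripper_force: 0.0
```

Request:
{"op": "jog_arm", "data": {
  "rows": [
    [[0,0,0],[0,0,0]],
    [[0,0,0],[0,0,0]],
    [[0,0,0],[0,0,0]],
    [[0,0,0],[0,0,0]],
    [[0,0,0],[0,0,0]]
  ]
}}

```text
t: 6.15
tool_pos: [0.5529, 0.2148, 0.1218]
orientation: [1.859, 2.532, -0.0]
force: [-0.3, -0.6, -0.0]
opening: 0.0117
gripper_force: 40.0
```

Request:
{"op": "jog_arm", "data": {
  "rows": [
    [[0,0,-0.1],[0,0,0]],
    [[0,0,-0.25],[0,0,0]],
    [[0,0,-0.4],[0,0,0]],
    [[0,0,-0.55],[0,0,0]],
    [[0,0,-0.7],[0,0,0]]
  ]
}}

```text
t: 6.65
tool_pos: [0.5523, 0.2146, 0.2621]
orientation: [-1.859, -2.531, 0.002]
force: [-0.2, 0.4, -3.7]
opening: 0.0118
gripper_force: 40.0
```

Run:
```python
from h import *
imaging.read_camera("scene");imaging.read_camera("scene")
s=robot.read_state();print(s["t"],s["tool_pos"],s["orientation"],s["force"],s["opening"],s["gripper_force"])
S=cam("scene"); c=[int(v) for v in proj(S,s["tool_pos"])];print(c)
x0=max(0,c[0]-75);y0=max(0,c[1]-80)
cv2.imwrite("pics/s4.png",cv2.resize(S["frame"][y0:y0+130,x0:x0+150,::-1],(750,600*130*5//650//5*5),interpolation=cv2.INTER_CUBIC));print(x0,y0)
```

```text
6.75 [0.55497671 0.21544459 0.26666822] [1.85670323 2.52850045 0.00950507] [ 1.19657304  0.54088051 -1.715156  ] 0.011624227187834263 39.998010993003845
[339, 167]
264 87
```

View pics/s4.png

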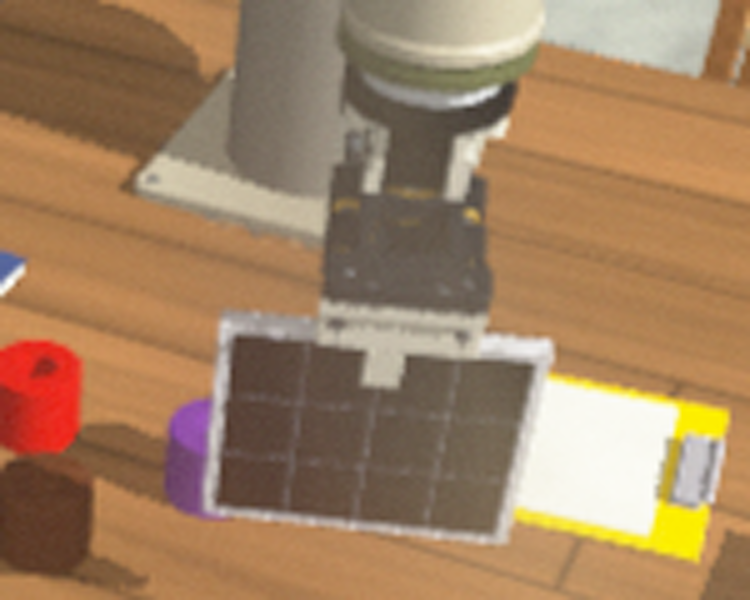

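The panel is held centred and square by its top edge. I refine the rest pose from the initial top picture and compute the carry.

```bash
cat > goal.py <<'E'
from h import *
C=np.array([.543,-.2355]);PSI=np.radians(20.6)
ex=np.array([np.cos(PSI),np.sin(PSI),0]);ey=np.array([-np.sin(PSI),np.cos(PSI),0]);ez=np.array([0,0,1.])
def pose(lean,foot=(-.005,0,.010),g=.110):
    a=np.radians(lean);n=np.cos(a)*ex+np.sin(a)*ez;d=-np.sin(a)*ex+np.cos(a)*ez
    F=np.r_[C,0]+foot[0]*ex+foot[1]*ey+foot[2]*ez
    return F+.006*n+g*d, np.c_[ey,n,-d]
E
python3 - <<'E'
from goal import *
T=cam("top");T["frame"]=cv2.imread("pics/top0.png")[:,:,::-1].copy();F=T["frame"]
x0,y0,x1,y1=286,140,350,204
L=cv2.cvtColor(F,cv2.COLOR_RGB2LAB)[y0:y1,x0:x1]
for ch in (0,2):
    th,m=cv2.threshold(cv2.GaussianBlur(L[...,ch],(3,3),0),0,255,cv2.THRESH_OTSU)
    b=blobs(m)[0][:,0]+[x0,y0]
    P=np.array([onz(T,q,.01)[:2]*1000 for q in b.astype(float)],np.float32);print(ch,th,cv2.minAreaRect(P))
H=hsv(T);g=np.zeros(H.shape[:2],bool);g[y0:y1,x0:x1]=(H[y0:y1,x0:x1,1]<60)&(H[y0:y1,x0:x1,2]>90)
for b in blobs(g,8):
    P=np.array([onz(T,q,.085)[:2]*1000 for q in b[:,0].astype(float)],np.float32);print("gray",cv2.minAreaRect(P))
p,R=pose(20);p[2]=.29
print(p,delta(p,R))
E
```

```text
0 142.0 ((541.1163940429688, -236.63912963867188), (170.39088439941406, 151.10333251953125), 20.69327735900879)
2 142.0 ((541.501220703125, -239.57540893554688), (233.1605987548828, 235.9087677001953), 88.62835693359375)
gray ((487.8551940917969, -253.56361389160156), (11.868683815002441, 129.55186462402344), 20.60238265991211)
gray ((576.370849609375, -211.23936462402344), (15.467076301574707, 26.607213973999023), 52.07215881347656)
[ 0.50838072 -0.24851253  0.29      ] ([-2.144, -0.906, -0.145], [-0.222, 0.006, -0.035])
```

Request:
{"op": "jog_arm", "data": {
  "rows": [
    [[-0.2,-0.08,-0.1],[0,0,0]],
    [[-0.4,-0.18,-0.14],[0,0,0]],
    [[-0.6,-0.27,-0.14],[0,0,0]],
    [[-0.8,-0.36,-0.14],[0,0,0]],
    [[-1,-0.45,-0.14],[0,0,0]]
  ]
}}

```text
t: 7.35
tool_pos: [0.5253, -0.0044, 0.2864]
orientation: [-1.857, -2.529, 0.004]
force: [0.8, 0.8, -4.1]
opening: 0.012
gripper_force: 40.0
```

Request:
{"op": "jog_arm", "data": {
  "rows": [
    [[-0.2,-0.1,0],[0,0,0]],
    [[-0.4,-0.18,0],[0,0,0]],
    [[-0.6,-0.27,0],[-0.05,0,0]],
    [[-0.8,-0.36,0],[-0.1,0,0]],
    [[-1,-0.45,0],[-0.15,0,0]]
  ]
}}

```text
t: 7.85
tool_pos: [0.4997, -0.2216, 0.2865]
orientation: [1.77, 2.41, 0.288]
force: [0.8, 0.6, -3.1]
opening: 0.0118
gripper_force: 40.0
```

```bash
sed -i 's/C=np.array(.*);PSI/C=np.array([.542,-.2355]);PSI/' goal.py
python3 - <<'E'
from goal import *
s=robot.read_state();print(s["t"],s["tool_pos"],s["orientation"],s["force"],s["gripper_force"])
p,R=pose(24);p[2]+=.09;print(p,delta(p,R))
E
```

```text
7.85 [ 0.49965288 -0.22164088  0.28653984] [1.77002142 2.40994639 0.28785387] [ 0.76828652  0.60548828 -3.09184293] 40.00018358230591
[ 0.50057023 -0.25107243  0.20293042] ([-0.143, -0.136, 0.397], [-0.116, 0.01, -0.034])
```

Request:
{"op": "jog_arm", "data": {
  "rows": [
    [[-0.143,-0.136,0],[-0.06,0.01,-0.034]],
    [[-0.143,-0.136,0.1],[-0.116,0.01,-0.034]],
    [[-0.143,-0.136,0.25],[-0.116,0.01,-0.034]],
    [[-0.143,-0.136,0.397],[-0.116,0.01,-0.034]],
    [[-0.143,-0.136,0.397],[-0.116,0.01,-0.034]]
  ]
}}

```text
t: 8.35
tool_pos: [0.4984, -0.2474, 0.1977]
orientation: [1.638, 2.36, 0.501]
force: [-0.1, 0.2, -4.8]
opening: 0.0117
gripper_force: 40.0
```

Request:
{"op": "jog_arm", "data": {
  "rows": [
    [[0,0,0],[0,0,0]],
    [[0,0,0],[0,0,0]],
    [[0,0,0],[0,0,0]]
  ]
}}

```text
t: 8.65
tool_pos: [0.5026, -0.2509, 0.2081]
orientation: [1.625, 2.351, 0.496]
force: [-0.9, 0.2, -3.2]
opening: 0.0118
gripper_force: 40.0
```

Run:
```python
from goal import *
W=cam("wrist");T=cam("top");S=cam("scene")
s=robot.read_state();print(s["t"],s["tool_pos"],s["orientation"],s["force"],s["gripper_force"])
p,R=pose(24);p[2]+=.02;print(p,delta(p,R))
c=proj(S,p).astype(int);x0,y0=c[0]-70,c[1]-70
a=cv2.resize(S["frame"][y0:y0+140,x0:x0+140],(440,440),interpolation=cv2.INTER_CUBIC)
b=cv2.resize(W["frame"][60:],(0,0),fx=.7,fy=.7);img=np.zeros((600,800,3),np.uint8);img[:440,:440]=a;img[:b.shape[0],442:442+358]=b[:,:358];print(x0,y0)
cv2.imwrite("pics/c5.png",img[:,:,::-1])
```

```text
8.8 [ 0.50240125 -0.25075598  0.20756673] [1.62590373 2.35107747 0.49577611] [-0.07714769 -0.16589323 -3.02583154] 39.99619960784912
[ 0.50057023 -0.25107243  0.13293042] ([0.003, -0.16, 0.337], [-0.0, 0.002, 0.001])
128 76
```

View pics/c5.png

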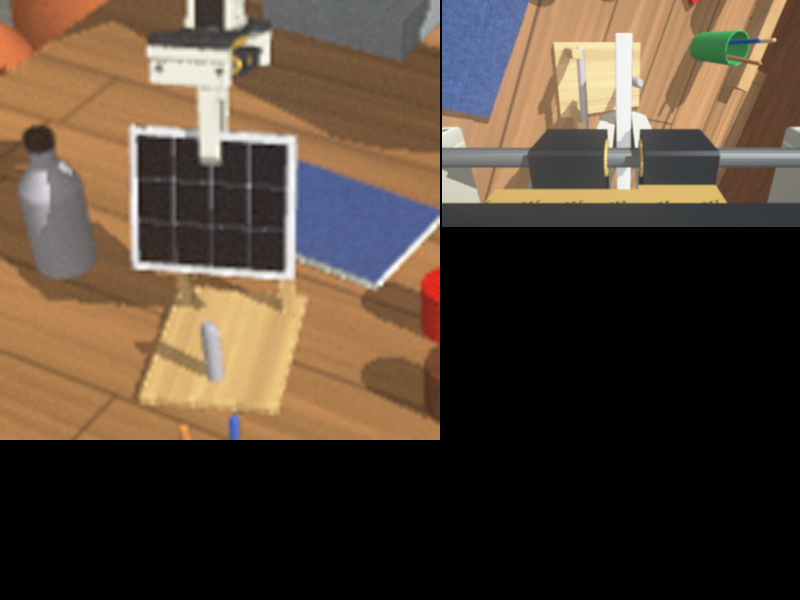

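Scene crop: the panel hangs over the board, square, with its bottom corners at about (170,161) and (221,165) px and the peg in front. I'm lowering to 20 mm above the board.

Request:
{"op": "jog_arm", "data": {
  "rows": [
    [[0,-0.06,0.13],[0,0,0]],
    [[0,-0.12,0.25],[0,0,0]],
    [[0,-0.16,0.337],[0,0,0]],
    [[0,-0.16,0.337],[0,0,0]],
    [[0,-0.16,0.337],[0,0,0]]
  ]
}}

```text
t: 9.3
tool_pos: [0.5004, -0.2513, 0.1324]
orientation: [1.628, 2.352, 0.497]
force: [-0.0, -0.1, -2.5]
opening: 0.012
gripper_force: 40.0
```

Run:
```python
from goal import *
S=cam("scene")
s=dict(tool_pos=np.array([0.5024,-.25076,.20757]),orientation=[1.62590373,2.35107747,0.49577611]);R0=Ro.from_rotvec(s["orientation"]).as_matrix()
print([proj(S,s["tool_pos"]+R0@np.array([y,.006,.110])).round(1) for y in (-.08,.08)],"top",[proj(S,s["tool_pos"]+R0@np.array([y,.006,-.030])).round(1) for y in (-.08,.08)])
for i in range(3): imaging.read_camera("top")
s=robot.read_state();print(s["t"],s["tool_pos"],s["force"],s["wrist_torque"])
p,R=pose(24);print(p,delta(p,R));print("down 10mm in tool",(Ro.from_rotvec(s["orientation"]).as_matrix().T@[0,0,-.01])/.2)
```

```text
[array([169.7, 161.4]), array([220.6, 165.2])] top [array([168.6, 116.3]), array([221.4, 119.7])]
9.5 [ 0.50112545 -0.25202356  0.13366566] [ 0.14258807  0.29766663 -3.47866249] [-0.20932502  0.51317631  0.04934855]
[ 0.50057023 -0.25107243  0.11293042] ([0.006, -0.043, 0.094], [0.0, 0.003, 0.001])
down 10mm in tool [ 0.00024815 -0.02034625  0.0456724 ]
```

Request:
{"op": "jog_arm", "data": {
  "rows": [
    [[0,-0.012,0.027],[0,0,0]],
    [[0,-0.024,0.054],[0,0,0]],
    [[0,-0.032,0.072],[0,0,0]],
    [[0,-0.032,0.072],[0,0,0]],
    [[0,-0.032,0.072],[0,0,0]]
  ]
}}

```text
t: 10.0
tool_pos: [0.5001, -0.2511, 0.1156]
orientation: [1.628, 2.352, 0.497]
force: [-0.5, -0.4, -2.6]
opening: 0.0121
gripper_force: 40.0
```

Request:
{"op": "jog_arm", "data": {
  "rows": [
    [[0,-0.003,0.006],[0,0,0]],
    [[0,-0.005,0.011],[0,0,0]],
    [[0,-0.007,0.016],[0,0,0]],
    [[0,-0.007,0.016],[0,0,0]]
  ]
}}

```text
t: 10.4
tool_pos: [0.5005, -0.2515, 0.1128]
orientation: [1.627, 2.351, 0.497]
force: [-0.8, -0.5, -0.7]
opening: 0.0118
gripper_force: 40.0
```

Request:
{"op": "jog_arm", "data": {
  "rows": [
    [[0,-0.002,0.005],[0,0,0]],
    [[0,-0.002,0.005],[0,0,0]],
    [[0,-0.002,0.005],[0,0,0]]
  ]
}}

```text
t: 10.7
tool_pos: [0.5007, -0.2516, 0.1127]
orientation: [1.626, 2.351, 0.496]
force: [-6.4, 2.1, 7.3]
opening: 0.0117
gripper_force: 40.0
```

Run:
```python
from goal import *
s=robot.read_state();print(s["t"],s["tool_pos"],s["force"],s["wrist_torque"])
R0=Ro.from_rotvec(s["orientation"]).as_matrix();p0=np.array(s["tool_pos"])
foot=p0+R0@np.array([0,-.006,.110]);r=foot-np.r_[C,0];print("foot in rest",r@ex,r@ey,r[2],"lean",np.degrees(np.arccos(-R0[2,2])))
# pivot about rear bottom edge, tool x axis
for a in (2,4,5,6,7):
    D=Ro.from_rotvec([-np.radians(a),0,0]).as_matrix();pv=np.array([0,-.006,.110]);sh=pv-D@pv
    print(a,np.round(sh/.2,4),-a/90)
```

```text
10.7 [ 0.50065681 -0.251649    0.11268671] [-6.37208665  2.11856871  7.2781311 ] [0.43383541 0.97399478 0.2983341 ]
foot in rest -0.005160215296256657 -0.0009057820170526455 0.009742205054236855 lean 23.979306960965985
2 [ 0.     -0.0192 -0.0007] -0.022222222222222223
4 [ 0.     -0.0384 -0.0008] -0.044444444444444446
5 [ 0.     -0.048  -0.0005] -0.05555555555555555
6 [ 0.     -0.0577 -0.0001] -0.06666666666666667
7 [ 0.     -0.0673  0.0004] -0.07777777777777778
```

Request:
{"op": "jog_arm", "data": {
  "rows": [
    [[0,-0.01,-0.003],[-0.012,0,0]],
    [[0,-0.019,-0.003],[-0.022,0,0]],
    [[0,-0.029,-0.003],[-0.033,0,0]],
    [[0,-0.038,-0.003],[-0.044,0,0]],
    [[0,-0.038,-0.003],[-0.044,0,0]]
  ]
}}

```text
t: 11.2
tool_pos: [0.4938, -0.2545, 0.1095]
orientation: [1.597, 2.305, 0.573]
force: [2.5, -1.0, 4.2]
opening: 0.0119
gripper_force: 40.0
```

Request:
{"op": "jog_arm", "data": {
  "rows": [
    [[0,-0.0048,0],[-0.0055,0,0]],
    [[0,-0.0096,0],[-0.011,0,0]],
    [[0,-0.0096,0],[-0.011,0,0]]
  ]
}}

```text
t: 11.5
tool_pos: [0.4923, -0.255, 0.1087]
orientation: [1.589, 2.295, 0.59]
force: [-0.6, -0.1, 6.4]
opening: 0.0117
gripper_force: 40.0
```

```bash
cat > st.py <<'E'
from goal import *
s=robot.read_state();print(s["t"],s["tool_pos"],s["wrist_torque"])
f=np.array(s["force"]);print("force in rest axes",f@ex,f@ey,f[2])
R0=Ro.from_rotvec(s["orientation"]).as_matrix();p0=np.array(s["tool_pos"])
foot=p0+R0@np.array([0,-.006,.110]);r=foot-np.r_[C,0];print("foot in rest",r@ex,r@ey,r[2],"lean",np.degrees(np.arccos(-R0[2,2])))
E
python3 st.py
```

```text
11.5 [ 0.49226816 -0.25502843  0.10866704] [ 0.0928763  -0.66450784 -0.1249705 ]
force in rest axes -0.5851450940991971 0.06780573577938293 6.351674689130322
foot in rest -0.0053499682943415365 -0.0011554555860372232 0.009546630154785268 lean 28.995876903202266
```

Request:
{"op": "jog_arm", "data": {
  "rows": [
    [[0,-0.0048,0],[-0.0056,0,0]],
    [[0,-0.0048,0],[-0.0056,0,0]],
    [[0,-0.0048,0],[-0.0056,0,0]]
  ]
}}

```text
t: 11.8
tool_pos: [0.4916, -0.2553, 0.1083]
orientation: [1.584, 2.289, 0.599]
force: [-0.8, -2.5, 6.7]
opening: 0.0117
gripper_force: 40.0
```

```bash
python3 st.py
```

```text
11.8 [ 0.49155028 -0.25528198  0.10826177] [ 0.01639326 -0.5362086  -0.14926644]
force in rest axes -1.6079414770358533 -2.093804427551024 6.68716117446892
foot in rest -0.00526857239918001 -0.001138411293313778 0.009554446477971518 lean 29.48391712656093
```

Request:
{"op": "jog_arm", "data": {
  "rows": [
    [[0,-0.0048,0],[-0.0056,0,0]],
    [[0,-0.0048,0],[-0.0056,0,0]],
    [[0,-0.0048,0],[-0.0056,0,0]]
  ]
}}

```text
t: 12.1
tool_pos: [0.4908, -0.2556, 0.1079]
orientation: [1.58, 2.284, 0.609]
force: [-0.8, -1.1, 6.8]
opening: 0.0116
gripper_force: 40.0
```

```bash
python3 st.py
```

```text
12.1 [ 0.49080938 -0.25557657  0.10785748] [ 0.12293953 -0.47798394 -0.10566386]
force in rest axes -1.1069348465596622 -0.7090678077608134 6.82682752907026
foot in rest -0.005197428776725837 -0.001158941346279729 0.009585258562668703 lean 29.989062700738234
```

Request:
{"op": "jog_arm", "data": {
  "rows": [
    [[0,-0.0048,0],[-0.0056,0,0]],
    [[0,-0.0048,0],[-0.0056,0,0]],
    [[0,-0.0048,0],[-0.0056,0,0]]
  ]
}}

```text
t: 12.4
tool_pos: [0.4906, -0.2555, 0.1076]
orientation: [1.576, 2.277, 0.619]
force: [4.7, 1.2, 6.3]
opening: 0.012
gripper_force: 40.0
```

```bash
python3 st.py
```

```text
12.4 [ 0.490577   -0.25554533  0.10759196] [ 0.0646927  -1.00481094 -0.11771387]
force in rest axes 4.778661703139687 -0.5102683923909703 6.334937303794392
foot in rest -0.004434566466528494 -0.0010370346388928673 0.009816822905254569 lean 30.555617203584116
```

Request:
{"op": "jog_arm", "data": {
  "rows": [
    [[0,-0.0048,0],[-0.0056,0,0]],
    [[0,-0.0048,0],[-0.0056,0,0]],
    [[0,-0.0048,0],[-0.0056,0,0]]
  ]
}}

```text
t: 12.7
tool_pos: [0.4904, -0.2557, 0.1076]
orientation: [1.571, 2.271, 0.629]
force: [7.0, 1.3, 5.7]
opening: 0.0118
gripper_force: 40.0
```

```bash
python3 st.py
```

```text
12.7 [ 0.49037502 -0.25568595  0.10757491] [ 0.31698432 -1.62588835 -0.18633078]
force in rest axes 7.008509309351324 -1.2925199348450038 5.69084881184647
foot in rest -0.0037030084947655565 -0.0011143365402339388 0.010309538216307437 lean 31.125619481978543
```

Request:
{"op": "jog_arm", "data": {
  "rows": [
    [[0,0.004,-0.001],[0.005,0,0]],
    [[0,0.004,-0.001],[0.005,0,0]],
    [[0,0.004,-0.001],[0.005,0,0]]
  ],
  "squeeze": 8
}}

```text
t: 13.0
tool_pos: [0.4904, -0.2555, 0.1074]
orientation: [1.575, 2.277, 0.62]
force: [6.4, 0.3, 3.3]
opening: 0.012
gripper_force: 8.0
```

```bash
python3 st.py
```

```text
13.0 [ 0.4904071  -0.255455    0.10744342] [-0.02595944 -1.11966424 -0.22894321]
force in rest axes 6.071479931426744 -1.9420483268256112 3.254484263792344
foot in rest -0.004491314120260995 -0.0008732838717275461 0.009704838525491699 lean 30.596861932834155
```

Request:
{"op": "jog_arm", "data": {
  "rows": [
    [[0,0,0],[0,0,0]],
    [[0,0,0],[0,0,0]],
    [[0,0,0],[0,0,0]]
  ],
  "hand": 0.4
}}

```text
t: 13.3
tool_pos: [0.4887, -0.2548, 0.1057]
orientation: [1.578, 2.28, 0.619]
force: [-0.4, -0.1, 0.6]
opening: 0.0271
gripper_force: 0.0
```

```bash
python3 st.py
python3 - <<'E'
from goal import *
S=cam("scene");cv2.imwrite("pics/s6.png",cv2.resize(S["frame"][90:230,130:305,::-1],(750,600),interpolation=cv2.INTER_CUBIC))
E
```

```text
13.3 [ 0.48871848 -0.2547972   0.10568777] [-0.16502776  0.26865644  0.01037364]
force in rest axes -0.415816628008542 0.041270891375526225 0.6007758087199356
foot in rest -0.006154429233878007 0.0006257191929080765 0.007786005190725975 lean 30.412405551165506
```

View pics/s6.png

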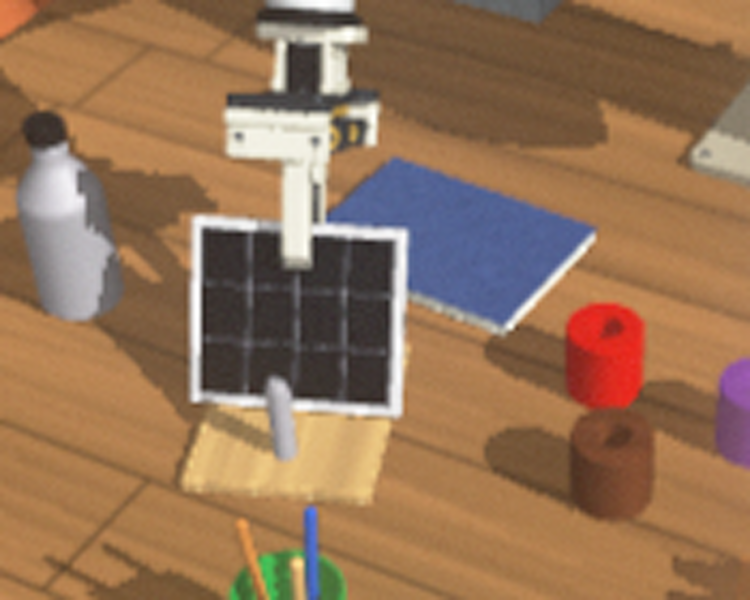

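The panel leans on the bar, square above the board at (300,315) in the crop, with the fingers open around it. I retreat along the tool axis.

Request:
{"op": "jog_arm", "data": {
  "rows": [
    [[0,0,-0.05],[0,0,0]],
    [[0,0,-0.15],[0,0,0]],
    [[0,0,-0.3],[0,0,0]],
    [[0,0,-0.5],[0,0,0]],
    [[0,0,-0.7],[0,0,0]]
  ]
}}

```text
t: 13.85
tool_pos: [0.4216, -0.2798, 0.2286]
orientation: [1.577, 2.28, 0.619]
force: [0.3, 0.1, -0.0]
opening: 0.028
gripper_force: 0.0
```

Run:
```python
from goal import *
R=down(PSI);print(delta([.505,0.0,.26],R)); 
T=cam("top");S=cam("scene")
for n,c in(("T",T),("S",S)):
    F=c["frame"].astype(int);q=proj(c,[.50,.008,.03]).astype(int);k=np.zeros(F.shape[:2],bool);r=16 if n=="T" else 24;k[q[1]-r:q[1]+r,q[0]-r:q[0]+r]=1
    print(n,q,F[q[1]-14:q[1]+16:3,q[0]].tolist(),F[q[1],q[0]-18:q[0]+20:3].tolist())
```

```text
([1.162, 0.842, 0.31], [0.338, 0.001, 0.001])
T [250 182] [[133, 98, 63], [142, 106, 76], [91, 58, 41], [64, 39, 32], [92, 67, 49], [91, 68, 49], [90, 60, 40], [52, 34, 23], [134, 103, 72], [140, 105, 71]] [[146, 108, 74], [142, 104, 74], [144, 109, 77], [107, 75, 51], [86, 51, 34], [87, 64, 42], [90, 65, 47], [92, 62, 40], [87, 57, 40], [91, 69, 49], [90, 67, 49], [93, 70, 50], [91, 73, 49]]
S [272 196] [[219, 41, 31], [137, 68, 49], [121, 72, 48], [105, 65, 44], [107, 67, 46], [131, 76, 52], [112, 71, 46], [111, 68, 46], [114, 72, 48], [113, 69, 44]] [[117, 86, 58], [117, 87, 58], [118, 83, 56], [83, 58, 37], [104, 65, 41], [126, 77, 48], [127, 77, 52], [125, 73, 48], [134, 78, 51], [130, 81, 55], [174, 124, 79], [176, 128, 81], [181, 131, 83]]
```

Request:
{"op": "jog_arm", "data": {
  "rows": [
    [[0.1,0.05,-0.25],[0.08,0,0]],
    [[0.3,0.2,-0.2],[0.17,0,0]],
    [[0.5,0.4,-0.1],[0.25,0,0]],
    [[0.75,0.5,0],[0.338,0,0]],
    [[0.95,0.6,0.1],[0.338,0,0]]
  ],
  "hand": -1
}}

```text
t: 14.45
tool_pos: [0.4504, -0.1111, 0.276]
orientation: [1.788, 2.579, -0.008]
force: [1.1, 0.2, -0.8]
opening: 0.0635
gripper_force: 0.0
```

Run:
```python
from goal import *
R=down(PSI-np.pi/2);s=robot.read_state();print(s["tool_pos"],s["orientation"]);print(delta([.505,0.005,.25],R))
```

```text
[ 0.45039121 -0.1111016   0.27603471] [ 1.78779579  2.5785268  -0.0079359 ]
([0.449, 0.46, 0.127], [0.002, 0.004, 0.999])
```

Request:
{"op": "jog_arm", "data": {
  "rows": [
    [[0.449,0.46,0.127],[0,0,0.45]],
    [[0.449,0.46,0.127],[0,0,0.45]],
    [[0.449,0.46,0.127],[0,0,0.45]],
    [[0.449,0.46,0.127],[0,0,0.45]],
    [[0.449,0.46,0.127],[0,0,0.45]]
  ]
}}

```text
t: 14.95
tool_pos: [0.5038, 0.0063, 0.2482]
orientation: [2.57, 1.805, -0.003]
force: [0.5, 0.3, 1.0]
opening: 0.0927
gripper_force: 0.0
```

Request:
{"op": "jog_arm", "data": {
  "rows": [
    [[0,0,0],[0,0,0.45]],
    [[0,0,0],[0,0,0.45]],
    [[0,0,0],[0,0,0.45]],
    [[0,0,0],[0,0,0.45]],
    [[0,0,0],[0,0,0.45]]
  ]
}}

```text
t: 15.45
tool_pos: [0.5037, 0.0045, 0.249]
orientation: [3.036, 0.799, 0.0]
force: [-0.0, -0.5, -0.4]
opening: 0.0927
gripper_force: 0.0
```

Request:
{"op": "jog_arm", "data": {
  "rows": [
    [[0,0,0],[0,0,0.1]],
    [[0,0,0],[0,0,0.1]],
    [[0,0,0],[0,0,0.1]],
    [[0,0,0],[0,0,0.1]]
  ]
}}

```text
t: 15.85
tool_pos: [0.504, 0.0045, 0.2492]
orientation: [3.087, 0.573, 0.001]
force: [-0.3, 0.1, 0.4]
opening: 0.093
gripper_force: 0.0
```

Run:
```python
from goal import *
W=cam("wrist");s=robot.read_state();print(s["t"],s["tool_pos"],s["orientation"],np.abs(s["dq"]).max())
np.savez("w7.npz",**W);print(proj(W,[.505,.005,.06]))
cv2.imwrite("pics/w7.png",cv2.resize(W["frame"][:,:,::-1],(800,600),interpolation=cv2.INTER_CUBIC))
print(delta([.505,0.005,.25],down(PSI-np.pi/2)))
```

```text
15.9 [0.50405976 0.00454195 0.24915052] [3.08693213e+00 5.72095431e-01 1.23667674e-03] 0.014314004449157022
[258.17228917 174.8356388 ]
([0.005, -0.0, -0.004], [0.001, -0.0, 0.004])
```

View pics/w7.png

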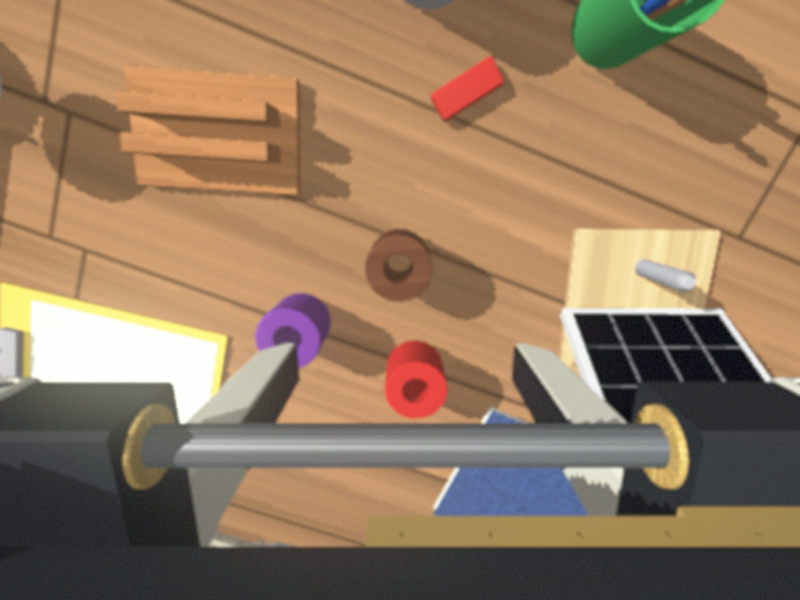

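Wrist view: the collar's top face is centred at about (399,267) at 800 scale, the peg top is at (688,282) and its foot near (645,268). The panel leans behind it, and the purple and red rings are clear of the finger line.

Run:
```python
from goal import *
W=dict(np.load("w7.npz"));F=W["frame"].astype(int)
m=((F[...,0]-F[...,2])<65)&(F[...,0]<150)&(F[...,0]>F[...,2]+20);k=np.zeros_like(m);k[143:196,230:280]=1
m=cv2.morphologyEx((m&k).astype(np.uint8),cv2.MORPH_OPEN,np.ones((3,3)));b=blobs(m)[0][:,0];print(b.min(0),b.max(0))
for p in [(399,267),(399,264)]: print("collar",onz(W,np.array(p)*.64,.06))
print("peg top",onz(W,np.array((687,282))*.64,.08),"expected",np.r_[C,0]+.048*ex, "px exp foot/top",proj(W,np.r_[C,.01]+.048*ex)/.64,proj(W,np.r_[C,.08]+.048*ex)/.64)
for z,p in ((.052,0),): print("delta",delta([.505,.005,.05],down(PSI-np.pi/2)))
```

```text
[248 147] [279 195]
collar [0.50876542 0.01054866 0.06      ]
collar [0.51124659 0.01148938 0.06      ]
peg top [ 0.58642755 -0.21726155  0.08      ] expected [ 0.58693086 -0.2186116   0.        ] px exp foot/top [642.07439572 266.3818187 ] [688.71943835 282.01436096]
delta ([0.005, -0.003, 0.996], [0.001, -0.0, 0.004])
```

Run:
```python
from goal import *
W=dict(np.load("w7.npz"));T=cam("top")
a=np.linspace(0,2*np.pi,90)
def box(c,x,y):
    P=np.array([proj(c,[x+.03*np.cos(t),y+.03*np.sin(t),z]) for t in a for z in (.0,.06)]);return np.r_[P.min(0),P.max(0)].round(1)
for x in (.502,.506,.510): print(x,"W",((box(W,x,.0105)+.5)/.64-.5).round(1),"T",box(T,x,.0105))
F=T["frame"].astype(int);print(F[166:198,250,0].tolist());print(F[182,236:266,0].tolist())
```

```text
0.502 W [362.3 232.6 430.8 307.2] T [241.1 172.7 258.  191.4]
0.506 W [363.9 228.9 432.5 303.2] T [241.1 171.6 258.  190.3]
0.51 W [365.4 225.  434.2 299.2] T [241.1 170.5 257.9 189.2]
[103, 91, 97, 105, 84, 78, 73, 78, 80, 92, 68, 53, 51, 49, 80, 91, 91, 89, 85, 87, 85, 88, 87, 49, 42, 114, 127, 128, 129, 138, 138, 135]
[29, 18, 50, 57, 60, 55, 70, 80, 82, 70, 73, 91, 88, 90, 91, 89, 95, 90, 91, 87, 82, 87, 83, 89, 90, 91, 84, 92, 137, 171]
```

Run:
```python
from goal import *
print(delta([.507,.0095,.13],down(PSI-np.pi/2)),delta([.507,.0095,.03],down(PSI-np.pi/2)))
```

```text
([0.022, -0.019, 0.596], [0.001, -0.0, 0.004]) ([0.022, -0.02, 1.096], [0.001, -0.0, 0.004])
```

Request:
{"op": "jog_arm", "data": {
  "rows": [
    [[0.022,-0.02,0.2],[0,0,0.004]],
    [[0.022,-0.02,0.4],[0,0,0.004]],
    [[0.022,-0.02,0.6],[0,0,0.004]],
    [[0.022,-0.02,0.75],[0,0,0.004]],
    [[0.022,-0.02,0.75],[0,0,0.004]]
  ]
}}

```text
t: 16.45
tool_pos: [0.5031, 0.0099, 0.0942]
orientation: [-3.091, -0.561, 0.012]
force: [-0.4, -0.2, -0.1]
opening: 0.0933
gripper_force: 0.0
```

Request:
{"op": "jog_arm", "data": {
  "rows": [
    [[0,0,0.1],[0,0,0]],
    [[0,0,0.2],[0,0,0]],
    [[0,0,0.3],[0,0,0]],
    [[0,0,0.345],[0,0,0]],
    [[0,0,0.345],[0,0,0]]
  ]
}}

```text
t: 16.95
tool_pos: [0.507, 0.0095, 0.0303]
orientation: [3.089, 0.559, 0.0]
force: [0.1, 0.5, -0.2]
opening: 0.0931
gripper_force: 0.0
```

Run:
```python
from goal import *
s=robot.read_state();print(s["t"],s["tool_pos"],s["force"]);print(delta([.507,.0095,.03],down(PSI-np.pi/2)))
```

```text
16.95 [0.5070156  0.00947239 0.03034868] [ 0.12615087  0.47502231 -0.16889387]
([-0.0, -0.0, 0.002], [0.001, 0.0, -0.001])
```

Request:
{"op": "jog_arm", "data": {
  "rows": [
    [[0,0,0],[0,0,0]],
    [[0,0,0],[0,0,0]],
    [[0,0,0],[0,0,0]],
    [[0,0,0],[0,0,0]],
    [[0,0,0],[0,0,0]]
  ],
  "hand": 1,
  "squeeze": 30
}}

```text
t: 17.45
tool_pos: [0.5075, 0.0097, 0.0307]
orientation: [3.09, 0.558, 0.003]
force: [-1.3, 1.7, 4.0]
opening: 0.0591
gripper_force: 29.8
```

Request:
{"op": "jog_arm", "data": {
  "rows": [
    [[0,0,0],[0,0,0]],
    [[0,0,0],[0,0,0]],
    [[0,0,0],[0,0,0]]
  ]
}}

```text
t: 17.75
tool_pos: [0.5075, 0.0097, 0.0308]
orientation: [3.09, 0.558, 0.003]
force: [-1.1, 2.3, 6.4]
opening: 0.0588
gripper_force: 29.7
```

Request:
{"op": "jog_arm", "data": {
  "rows": [
    [[0,0,-0.1],[0,0,0]],
    [[0,0,-0.25],[0,0,0]],
    [[0,0,-0.45],[0,0,0]],
    [[0,0,-0.65],[0,0,0]],
    [[0,0,-0.65],[0,0,0]]
  ]
}}

```text
t: 18.25
tool_pos: [0.5106, 0.0092, 0.1665]
orientation: [3.087, 0.558, 0.016]
force: [1.4, -0.1, -2.5]
opening: 0.0588
gripper_force: 29.7
```

Run:
```python
from goal import *
s=robot.read_state();print(s["t"],s["tool_pos"],s["force"],s["opening"]);print(delta([.5865,-.218,.16],down(PSI-np.pi/2)))
```

```text
18.25 [0.51060221 0.00922854 0.16650038] [ 1.41970577 -0.14594566 -2.45838892] 0.05884109915005071
([-0.042, 1.197, 0.04], [0.004, -0.006, -0.001])
```

Request:
{"op": "jog_arm", "data": {
  "rows": [
    [[0,0.15,0],[0,0,0]],
    [[-0.02,0.35,0],[0,0,0]],
    [[-0.02,0.55,0],[0,0,0]],
    [[-0.03,0.75,0],[0,0,0]],
    [[-0.04,0.9,0],[0,0,0]]
  ]
}}

```text
t: 18.75
tool_pos: [0.562, -0.1639, 0.1588]
orientation: [3.09, 0.557, -0.002]
force: [0.2, 0.7, -0.7]
opening: 0.0584
gripper_force: 29.7
```

Request:
{"op": "jog_arm", "data": {
  "rows": [
    [[0,0.1,0.03],[0,0,0]],
    [[0,0.2,0.03],[0,0,0]],
    [[0,0.297,0.03],[0,0,0]],
    [[0,0.297,0.03],[0,0,0]],
    [[0,0.297,0.03],[0,0,0]]
  ]
}}

```text
t: 19.25
tool_pos: [0.5824, -0.2173, 0.1531]
orientation: [3.091, 0.557, -0.002]
force: [0.6, -0.2, -1.9]
opening: 0.0589
gripper_force: 29.7
```

Run:
```python
from goal import *
for i in range(3): imaging.read_camera("top")
W=cam("wrist");S=cam("scene");np.savez("w8.npz",**W)
s=robot.read_state();print(s["t"],s["tool_pos"],s["force"],s["opening"],np.abs(s["dq"]).max());print(delta([.5865,-.218,.16],down(PSI-np.pi/2)))
p=np.array(s["tool_pos"]);print("collar top/bottom expected in scene",proj(S,p+[0,0,.029]),proj(S,p-[0,0,.031]),"wrist top",proj(W,p+[0,0,.029]))
img=np.zeros((600,800,3),np.uint8)
img[:,:400]=cv2.resize(S["frame"][90:240,140:240],(400,600),interpolation=cv2.INTER_CUBIC)
img[:400,400:]=cv2.resize(W["frame"][130:290,176:336],(400,400),interpolation=cv2.INTER_CUBIC)
cv2.imwrite("pics/c8.png",img[:,:,::-1])
```

```text
19.5 [ 0.58314415 -0.21658922  0.15462225] [ 0.67197241 -0.95984533 -2.12694361] 0.05863094728995951 0.005161763137382137
([0.013, 0.013, -0.027], [0.001, -0.0, -0.001])
collar top/bottom expected in scene [190.74871743 151.85044415] [193.04106708 167.66353004] wrist top [258.66701302 253.1649471 ]
```

View pics/c8.png

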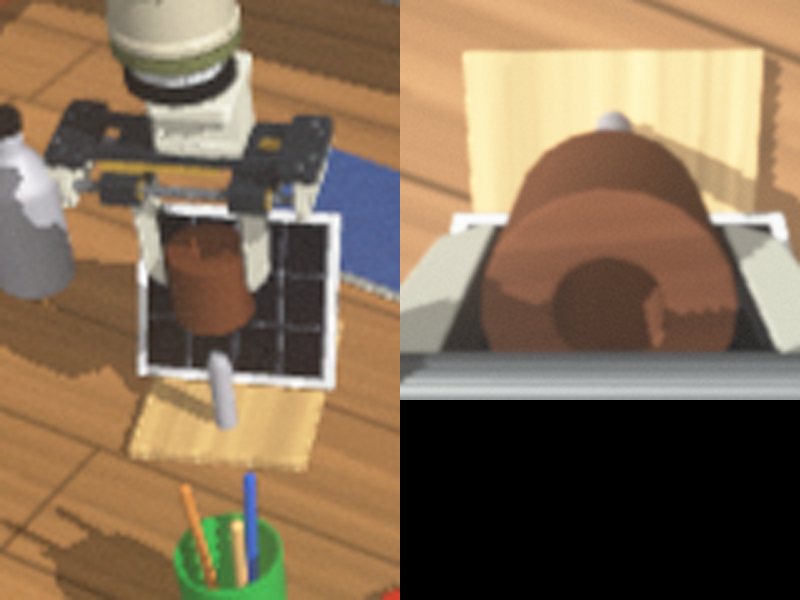

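Crops: the collar hangs upright in the fingers with its bore at about (608,303) in the right crop, which is (259,251) px. The peg tip shows behind it at column 613, or 261 px. I'll check the peg position against that.

Run:
```python
from goal import *
W=dict(np.load("w8.npz"));S=cam("scene")
for X in ([.5865,-.218],[.5869,-.2186],[.5864,-.2173]): print(X,"W",proj(W,X+[.08]).round(1),"S foot/top",proj(S,X+[.012]).round(1),proj(S,X+[.08]).round(1))
print("obs W",176+213.5/2.5-.3, "obs S foot",140+229/4-.4,90+424/4,"top",140+217/4-.4,90+352/4)
s=robot.read_state();print(delta(np.array([.5865,-.218,.12])-.001*ex,down(PSI-np.pi/2)))
```

```text
[0.5865, -0.218] W [261.2 197.4] S foot/top [196.  195.1] [193.6 179.1]
[0.5869, -0.2186] W [261.9 197.3] S foot/top [195.8 195.1] [193.4 179.1]
[0.5864, -0.2173] W [260.5 197.3] S foot/top [196.2 195.1] [193.8 179.1]
obs W 261.09999999999997 obs S foot 196.85 196.0 top 193.85 178.0
([0.008, 0.011, 0.174], [0.001, -0.0, -0.001])
```

Request:
{"op": "jog_arm", "data": {
  "rows": [
    [[0.008,0.011,0.08],[0,0,0]],
    [[0.008,0.011,0.17],[0,0,0]],
    [[0.008,0.011,0.17],[0,0,0]],
    [[0.008,0.011,0.17],[0,0,0]],
    [[0.008,0.011,0.17],[0,0,0]]
  ]
}}

```text
t: 20.05
tool_pos: [0.586, -0.2191, 0.1214]
orientation: [3.089, 0.558, 0.003]
force: [-0.0, -1.0, -2.9]
opening: 0.0591
gripper_force: 29.7
```

Run:
```python
from goal import *
imaging.read_camera("top")
s=robot.read_state();print(s["tool_pos"],s["force"],delta(np.array([.5865,-.218,.09])-.001*ex,down(PSI-np.pi/2)))
```

```text
[ 0.58622288 -0.21916156  0.12173746] [ 0.1019432   0.17186803 -3.3899723 ] ([-0.002, -0.005, 0.159], [0.002, -0.001, -0.001])
```

Request:
{"op": "jog_arm", "data": {
  "rows": [
    [[-0.002,-0.004,0.04],[0,0,0]],
    [[-0.002,-0.004,0.08],[0,0,0]],
    [[-0.002,-0.004,0.12],[0,0,0]],
    [[-0.002,-0.004,0.16],[0,0,0]],
    [[-0.002,-0.004,0.16],[0,0,0]]
  ]
}}

```text
t: 20.6
tool_pos: [0.5837, -0.2178, 0.0865]
orientation: [3.091, 0.559, -0.003]
force: [-0.9, -0.4, -2.8]
opening: 0.0589
gripper_force: 29.7
```

```bash
python3 st.py
```

```text
20.6 [ 0.58370773 -0.21780717  0.08648897] [-0.01884377  0.15850814  0.00405406]
force in rest axes -0.9819931741351903 -0.05267619300420351 -2.8026010143158633
foot in rest 0.04509067241169928 0.007897445136539272 -0.023510318164416913 lean 0.0977872799824977
```

Request:
{"op": "jog_arm", "data": {
  "rows": [
    [[0.005,0,0.05],[0,0,0]],
    [[0.005,0,0.1],[0,0,0]],
    [[0.005,0,0.15],[0,0,0]],
    [[0.005,0,0.19],[0,0,0]],
    [[0.005,0,0.19],[0,0,0]]
  ]
}}

```text
t: 21.1
tool_pos: [0.5847, -0.2175, 0.0486]
orientation: [3.091, 0.559, -0.003]
force: [-0.5, -0.4, -2.9]
opening: 0.0589
gripper_force: 29.7
```

Request:
{"op": "jog_arm", "data": {
  "rows": [
    [[0,0,0.005],[0,0,0]],
    [[0,0,0.01],[0,0,0]],
    [[0,0,0.01],[0,0,0]]
  ]
}}

```text
t: 21.4
tool_pos: [0.5863, -0.2183, 0.0492]
orientation: [3.089, 0.558, 0.003]
force: [-0.3, -0.4, -2.2]
opening: 0.0588
gripper_force: 29.7
```

```bash
python3 st.py
```

```text
21.4 [ 0.58627929 -0.21829035  0.04919774] [ 0.00671737  0.14932644 -0.02401389]
force in rest axes -0.4631818619491985 -0.24267298072135188 -2.2192614358675287
foot in rest 0.04764028701387177 0.006217449549055738 -0.06081877167069619 lean 0.17530399594651558
```

Now about 8 mm remains, so I lower gently until it touches.

Request:
{"op": "jog_arm", "data": {
  "rows": [
    [[0,0,0.01],[0,0,0]],
    [[0,0,0.02],[0,0,0]],
    [[0,0,0.03],[0,0,0]],
    [[0,0,0.03],[0,0,0]]
  ]
}}

```text
t: 21.8
tool_pos: [0.5856, -0.218, 0.0422]
orientation: [3.09, 0.558, 0.001]
force: [-0.3, 0.1, -1.8]
opening: 0.0592
gripper_force: 29.7
```

Request:
{"op": "jog_arm", "data": {
  "rows": [
    [[0,0,0.006],[0,0,0]],
    [[0,0,0.01],[0,0,0]],
    [[0,0,0.01],[0,0,0]]
  ]
}}

```text
t: 22.1
tool_pos: [0.586, -0.2181, 0.0408]
orientation: [3.089, 0.558, 0.002]
force: [0.1, 0.2, -1.6]
opening: 0.059
gripper_force: 29.7
```

```bash
python3 st.py
```

```text
22.1 [ 0.58603181 -0.21814766  0.04081056] [ 0.02888504  0.16043937 -0.01210407]
force in rest axes 0.13273466373198292 0.19834904656407443 -1.5829030368226706
foot in rest 0.04740755879805376 0.006495282310187825 -0.06920303559580712 lean 0.1384274442989409
```

Request:
{"op": "jog_arm", "data": {
  "rows": [
    [[0,0,0.007],[0,0,0]],
    [[0,0,0.007],[0,0,0]],
    [[0,0,0.007],[0,0,0]]
  ]
}}

```text
t: 22.4
tool_pos: [0.5862, -0.2182, 0.0408]
orientation: [3.089, 0.558, 0.002]
force: [-6.4, 1.8, 8.0]
opening: 0.059
gripper_force: 29.7
```

Request:
{"op": "jog_arm", "data": {
  "rows": [
    [[0,0,0],[0,0,0]],
    [[0,0,0],[0,0,0]],
    [[0,0,0],[0,0,0]],
    [[0,0,0],[0,0,0]],
    [[0,0,0],[0,0,0]]
  ],
  "hand": -0.7
}}

```text
t: 22.9
tool_pos: [0.586, -0.2181, 0.0392]
orientation: [3.089, 0.558, 0.001]
force: [-0.2, 1.0, 0.3]
opening: 0.0787
gripper_force: 0.0
```

Request:
{"op": "jog_arm", "data": {
  "rows": [
    [[0,0,-0.1],[0,0,0]],
    [[0,0,-0.3],[0,0,0]],
    [[0,0,-0.5],[0,0,0]],
    [[0,0,-0.75],[0,0,0]],
    [[0,0,-1],[0,0,0]]
  ]
}}

```text
t: 23.4
tool_pos: [0.5852, -0.2175, 0.2407]
orientation: [3.09, 0.558, 0.0]
force: [0.9, -0.3, -0.5]
opening: 0.079
gripper_force: 0.0
```

Run:
```python
from goal import *
for i in range(3): imaging.read_camera("top")
S=cam("scene");s=robot.read_state();print(s["t"],s["tool_pos"],s["force"],s["opening"])
cv2.imwrite("pics/s9.png",cv2.resize(S["frame"][90:260,130:350,::-1],(776,600),interpolation=cv2.INTER_CUBIC))
P=lambda x,y,z:np.r_[C,0]+x*ex+y*ey+z*ez
q=lambda X:((proj(S,X)+.5-[130,90])*[776/220,600/170]-.5).round(0).tolist()
print("pred collar top",q(P(.048,0,.07)),"collar base near",q(P(.078,0,.01)))
a=np.radians(30);n=np.array([np.cos(a),np.sin(a)]);d=np.array([-np.sin(a),np.cos(a)]);f=np.array([-.005,.01])+.012*n
for y in(-.08,.08):
  for h in(0,.14): v=f+h*d;print("pred panel front corner",y,h,q(P(v[0],y,v[1])))
```

```text
23.6 [ 0.58683913 -0.21825498  0.24166936] [-0.03583099  0.05020075 -0.30870212] 0.0789660745611954
pred collar top [226.0, 324.0] collar base near [226.0, 397.0]
pred panel front corner -0.08 0 [158.0, 331.0]
pred panel front corner -0.08 0.14 [159.0, 179.0]
pred panel front corner 0.08 0 [329.0, 343.0]
pred panel front corner 0.08 0.14 [334.0, 191.0]
```

View pics/s9.png

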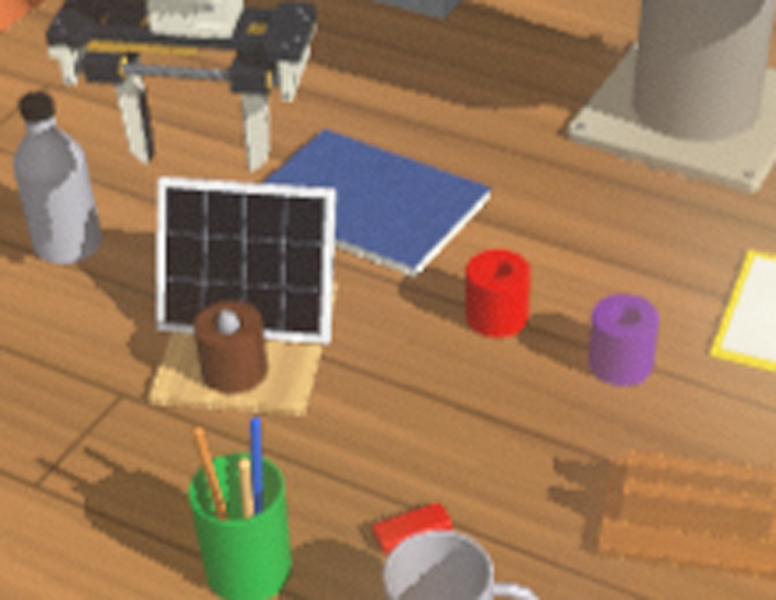

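The panel's corners match the prediction for a 30° lean to within about a pixel of the original picture. The collar sits right down on the board, with the peg tip at (229,320) showing through it, and nothing else has moved. I'm handing in.

```bash
python3 -c "
from plant import robot
print(robot.close_job())"
```

```text
the job is handed in; nothing more can be done
None
```

The job is handed in at about 24 s of the 69 s allowed: the panel leans on the bar at about 30°, square and centred, and the dark wooden collar is down on the base board over the peg, with nothing else on the table moved; the hand-in reported no verdict.

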